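# Change over the battery boxes

## Robot

A 7-joint arm with a two-finger parallel gripper is mounted at the origin on the work surface. World frame = base frame: x ahead of the robot, y to its left, z up, the work surface at z = 0. Lengths are in m, angles in rad, forces in N, time in s.
With the tool pointing down it reaches from about 0.4 to 0.85 m from the base axis. Payload 4.5 kg.
Tool frame: the origin (TCP) lies between the finger pads; the fingertips stand 11 mm ahead of it and the grasp point (between the pads) lies 8 mm behind it (arm.finger_overhang is the distance from the TCP to the fingertips, in m); z points along the fingers, y is the line along which they close (so a half turn about z gives the same grasp; the last joint's range is limited). The gripper opens to 88 mm and grips with 3 to 60 N. Pads are 18 mm wide; open, the fingers measure 123 mm over their backs; the gripper's body (75 mm by 187 mm) begins 45 mm behind the grasp point.
Start: joints at [1.222, 0.689, -0.195, 1.565, 0.157, 0.902, -0.215], TCP at [0.233, -0.58, 0.25] pointing down, gripper open.
Joint ranges: [-3.01, 3.01], [-0.46, 2.08], [-1.47, 1.51], [0.13, 2.56], [-1, 4.14], [0.04, 2.09], [-2.66, 2.66]. Speed limits (rad/s): [2.57, 2.57, 3.14, 3.14, 3.14, 3.14, 3.14].

## Interface

Orientations are given as a unit quaternion [x, y, z, w].
In Python, from workcell import arm gives the robot as it stands.
- The arm moves only by the shell command python3 -m crank 'ROWS' [FORCE]. ROWS is JSON, a list that holds one entry, the list of rows, each a list of 7 numbers: the finger opening in cm, from 0 to 8.81, then the shift along the tool's x, y, z in cm, then the turn, a rotation vector about the tool's x, y, z in rad. A call has 1 to 5 rows; each row is the pose to reach, as a shift and turn from the pose commanded when the call began, along the tool's axes at that moment; what a row does not reach only later rows make up. A row lasts 1/10 s, in which the tool goes at most 50 mm and 8.59 degrees, less where a joint would pass 70% of its speed; a pose out of reach is approached as far as the arm can. A call with a gripper value outside its range is refused whole. The fingers move at their own pace and stop on an object; FORCE is the grip in N (left out, the last holds). Time passes only in rows, so rows that repeat a pose let the fingers close. It gives the time, the measured TCP pose, the force, the opening and the grip force at its end, in the units of the state.
- arm.get_obs(): the state, without advancing time (a new reading comes with each control period).
- arm.camera(name): name is "scene" or "top"; returns the picture (384x512x3 uint8, red, green, blue); there is no depth.
- arm.camera_info(name): a dict with "mtx" (3x3 intrinsics, pixels), "view" (4x4, takes a point from world to camera coordinates). Camera axes: x right, y down, z forward; pixel columns grow to the right and rows downward; lengths in m; the calibration is good to about 2 mm. A picture is of the moment at which its call begins. camera_info takes no time and is no camera call.
- arm.finish_job(): hands the job in; it is judged then, once.
The state is a dict: "t": time; "q": joint angles; "qvel": joint speeds; "joint_efforts": joint torques, N m; "eef_pos": TCP position; "eef_rot": TCP orientation; "ft_force": force on the tool from outside, world axes, zero at the start; "torque": the same for the moment, N m; "opening": finger opening in m; "grasp_force": force on a finger pad.
Only numpy, scipy, OpenCV 4.12 (cv2) and the standard library are available. Lean on these libraries where they do the work, as an engineer would, in place of code of your own. Each camera call takes 0.05 s, during which the arm holds its last target. There are 200 camera calls.

## Task

The battery box that stands open is full: break the knee of its folding stay and lower its lid gently until it is shut. Also (in either order) raise the lid of the other box, now shut, all the way until its stay locks straight, and leave it standing open on the stay for the next batteries. Leave the battery, the pry bar and the dish on the mat where they are.

Things in the scene. Friction and masses are not known exactly. Their poses are not given: they have to be found in the camera images.
- full_box: The full box, starting with its lid open on the locked stay and a spent battery inside. Grey painted sheet-steel battery box 150 x 130 x 90 mm (x, y, z), walls 3 mm, screwed to the bench through a 190 x 150 mm foot plate; does not move. Origin: centre of its underside, on the bench; its x axis points from the front (towards the robot) to the hinge side at the back, y to its left, z up. Its folding stay is outside its right (-y) wall
- full_hinge (a point): point on the lid's hinge line of the full_box, mid-width, 77 mm behind the box centre and 90 mm above the bench; hinge line along the box's y axis
- full_handle (a point): middle of the round grab bar of the full_box's lid: steel bar 12 mm in diameter, 90 mm long, along the box's y axis, on two arms that carry it 46 mm beyond the lid's front edge in the lid's plane, free all round. 200 mm from the hinge line. Lid: steel sheet 154 x 136 x 4 mm, about 0.35 kg
- full_knob (a point): on the axis of the black cross-knob at the stay's knee, 16 mm short of its outer end: cylinder 16 mm thick along the box's y; this point is 59 mm outside the right wall. It swings at radius 73.5 mm about the lower link's pivot, 53 mm in front of the box centre, 70 mm above the bench. Stay locked: 130 mm above the bench, up and back from the pivot; lid shut: 21 mm, down and back
- full_lid (a joint): lid angle of the full_box, rad: 0 shut, 1.20 open on the locked stay (1.20 at most). The hinge is stiff and damped: a free lid stays put above about 0.85 and sinks shut by itself, at about 1 rad/s, from 0.5 or below. Lowered by the knob, the lid turns about 1 rad/s for each 70 mm/s of the knob
- full_knee (a joint): knee of the stay (two 73.5 mm links), rad: 0 folded (lid shut), 2.65 dead straight, 2.79 on its stop = locked. A weak spring snaps it there when the lid is raised past about 1.17. To break it push the knob down and back round its circle, about 3 N, to below 2.0 (if less it may snap back); pushing on round to knob height 50 mm lowers the lid with it
- empty_box: The empty box, starting shut. Grey painted sheet-steel battery box 150 x 130 x 90 mm (x, y, z), walls 3 mm, screwed to the bench through a 190 x 150 mm foot plate; does not move. Origin: centre of its underside, on the bench; its x axis points from the front (towards the robot) to the hinge side at the back, y to its left, z up. Its folding stay is outside its right (-y) wall
- empty_hinge (a point): point on the lid's hinge line of the empty_box, mid-width, 77 mm behind the box centre and 90 mm above the bench; hinge line along the box's y axis
- empty_handle (a point): middle of the round grab bar of the empty_box's lid: steel bar 12 mm in diameter, 90 mm long, along the box's y axis, on two arms that carry it 46 mm beyond the lid's front edge in the lid's plane, free all round. 200 mm from the hinge line. Lid: steel sheet 154 x 136 x 4 mm, about 0.35 kg
- empty_knob (a point): on the axis of the black cross-knob at the stay's knee, 16 mm short of its outer end: cylinder 16 mm thick along the box's y; this point is 59 mm outside the right wall. It swings at radius 73.5 mm about the lower link's pivot, 53 mm in front of the box centre, 70 mm above the bench. Stay locked: 130 mm above the bench, up and back from the pivot; lid shut: 21 mm, down and back
- empty_lid (a joint): lid angle of the empty_box, rad: 0 shut, 1.20 open on the locked stay (1.20 at most). The hinge is stiff and damped: a free lid stays put above about 0.85 and sinks shut by itself, at about 1 rad/s, from 0.5 or below. Lowered by the knob, the lid turns about 1 rad/s for each 70 mm/s of the knob
- empty_knee (a joint): knee of the stay (two 73.5 mm links), rad: 0 folded (lid shut), 2.65 dead straight, 2.79 on its stop = locked. A weak spring snaps it there when the lid is raised past about 1.17. To break it push the knob down and back round its circle, about 3 N, to below 2.0 (if less it may snap back); pushing on round to knob height 50 mm lowers the lid with it
- loose_battery: bystander: black flat phone battery with bright foil strips, 100 x 45 x 6 mm, lying on the mat; origin: centre of its underside, x along its length
- pry_bar: bystander: dark steel pry bar 170 x 12 x 5 mm, lying on the mat; origin: centre of its underside, x along its length
- screw_dish: bystander: round steel dish 90 mm across, 25 mm high, on the mat; origin: centre of its underside

How it is judged:
By the outcome, as a careful person would: the job done as asked, in the order asked, and still so for the second after the job is handed in, with the robot touching nothing.
It also fails if it takes over 48 s, if anything falls off the work surface, if the arm or the gripper's body presses on something with over 40 N, if the wrist force passes 120 N, or if a joint passes its speed limit or range.

## Working session

There is one attempt and no reset: what is moved stays moved. The work goes in short steps, Python scripts to look and compute and a shell command to move; the robot and the scene stay as the last step left them, time stands still between calls to the robot, and variables do not carry over. Pictures are saved under pics/ and viewed, at most 10 in all, crops included, and the job is handed in when it is done.

```bash
mkdir -p pics; python3 - <<'E'
from workcell import arm
import cv2
for n in("scene","top"):
    cv2.imwrite(f"pics/{n}0.png",cv2.cvtColor(arm.camera(n),cv2.COLOR_RGB2BGR)); i=arm.camera_info(n); print(n,i["mtx"].tolist(),i["view"].round(4).tolist())
o=arm.get_obs(); print(o["t"],o["eef_pos"],o["eef_rot"],o["opening"],arm.finger_overhang)
E
```

```text
scene [[389.25595746632865, 0.0, 252.53475035786363], [0.0, 389.25595746632865, 191.60937064195173], [0.0, 0.0, 1.0]] [[0.7765, 0.63, -0.0085, -0.5065], [0.4907, -0.6132, -0.619, -0.2075], [-0.3952, 0.4765, -0.7853, 1.3779], [0.0, 0.0, 0.0, 1.0]]
top [[459.0360337834772, 0.0, 252.9298904011073], [0.0, 459.0360337834772, 193.5740242875215], [0.0, 0.0, 1.0]] [[-0.0272, -0.9995, -0.0149, 0.0714], [-0.9966, 0.0283, -0.0768, 0.6226], [0.0772, 0.0127, -0.9969, 1.5063], [0.0, 0.0, 0.0, 1.0]]
0.1 [ 0.2332029  -0.57930045  0.24898887] [ 9.81734252e-01  1.90255658e-01 -2.12359804e-04 -7.73782028e-04] 0.08836267643846549 0.011
```

View pics/scene0.png

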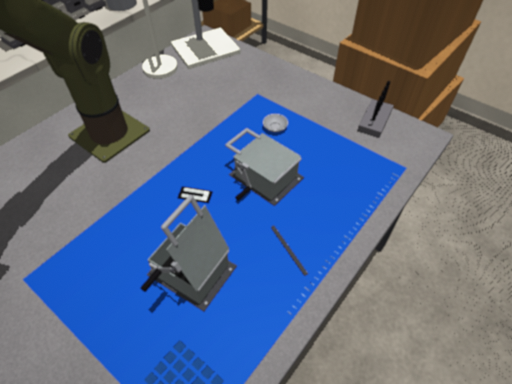

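View pics/top0.png

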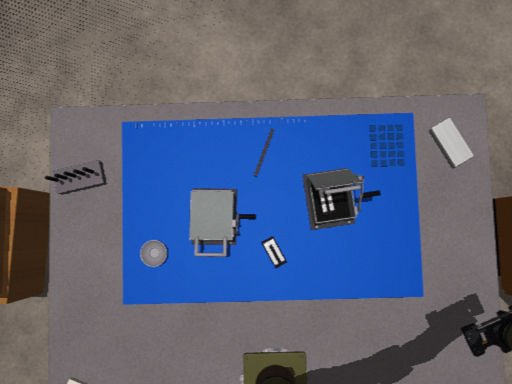

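The scene view shows the open full box at about (190,260) and the shut empty box at about (265,165). In the top view, the empty lid is centred at (214,215) with its bar at (211,254). The full box is at (333,200), with its knob near (371,196). Next I'll enlarge the crops to read exact corners.

```bash
python3 - <<'E'
import cv2,numpy as np
t=cv2.imread("pics/top0.png");s=cv2.imread("pics/scene0.png")
def crop(im,x,y,w,h,k,W=None):
    c=cv2.resize(im[y:y+h,x:x+w],None,fx=k,fy=k,interpolation=cv2.INTER_CUBIC)
    for i in range(0,w,10):
        cv2.line(c,(i*k,0),(i*k,4),(0,255,255),1); 
        if i%20==0: cv2.putText(c,str(x+i),(i*k,12),0,.33,(0,255,255),1)
    for j in range(0,h,10):
        cv2.line(c,(0,j*k),(4,j*k),(0,255,255),1)
        if j%20==0: cv2.putText(c,str(y+j),(5,j*k+4),0,.33,(0,255,255),1)
    return c
a=crop(t,180,180,80,85,5);b=crop(t,300,160,80,75,5)
H=600;o=np.zeros((430,800,3),np.uint8);o[:425,:400]=a;o[:375,400:]=b
cv2.imwrite("pics/tc.png",o)
a=crop(s,220,120,85,85,4);b=crop(s,140,190,100,120,4)
o=np.zeros((480,740,3),np.uint8);o[:340,:340]=a;o[:480,340:]=b
cv2.imwrite("pics/sc.png",o)
E
```

```text
(no output)
```

View pics/tc.png

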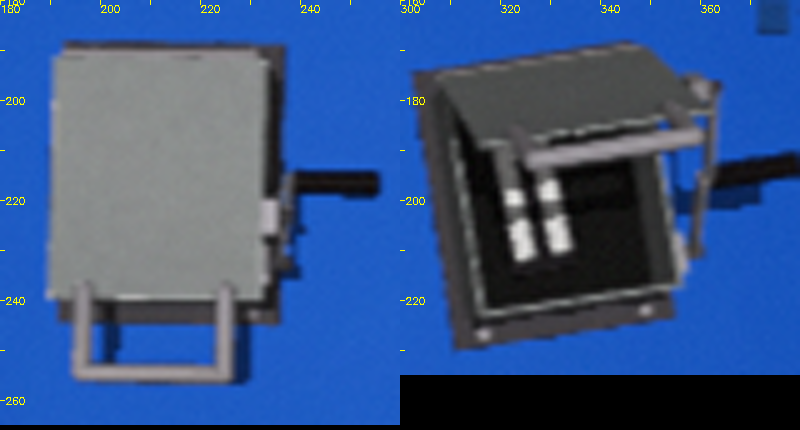

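View pics/sc.png

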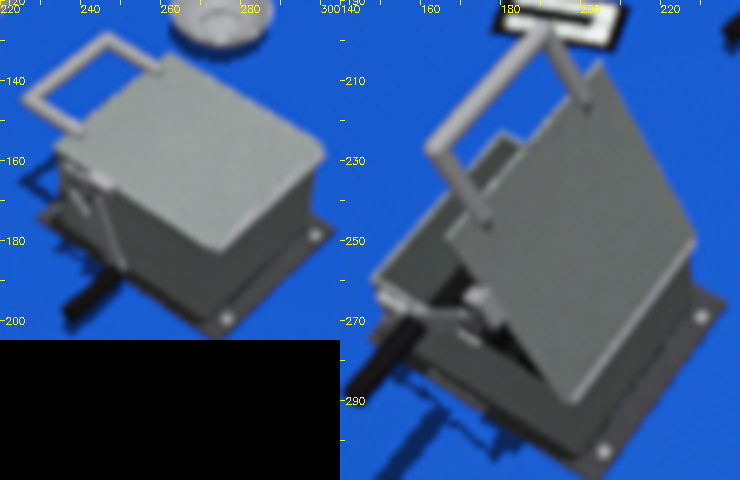

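The crops give me the corners I need: empty lid (190.2,191.2), (233.6,190.4), (190,239.6) and (233,239.6), with bar ends (195.2,254.8) and (226.4,254.8). For the full box I have the foot corners (311,229.6), (354.8,223.6) and (302.6,174.4), the rim (316.4,223.6) and (356.6,217.2), and the knob running from (363,195.6) to (379.6,193).

```bash
cat > h.py <<'E'
import numpy as np
from workcell import arm
from scipy.spatial.transform import Rotation as R
def ray(n,p,z):
    i=arm.camera_info(n);V=np.array(i["view"]);r=V[:3,:3].T;c=-r@V[:3,3]
    d=r@np.linalg.inv(i["mtx"])@[p[0],p[1],1];return (c+d*(z-c[2])/d[2])[:2]
def fit(m,w):
    m=np.array(m,float);w=np.array(w);a=m-m.mean(0);b=w-w.mean(0)
    th=np.arctan2((a[:,0]*b[:,1]-a[:,1]*b[:,0]).sum(),(a*b).sum());c,s=np.cos(th),np.sin(th);M=np.array([[c,-s],[s,c]])
    t=w.mean(0)-M@m.mean(0);res=(m@M.T+t-w)*1000;return t,th,res.round(1)
E
python3 - <<'E'
from h import *
def go(name,L):
    t,th,res=fit([l[2] for l in L],[ray(l[0],l[1],l[3]) for l in L]);print(name,t,th,res.tolist());return t,th
E=[("top",(190.2,191.2),(.077,.068),.094),("top",(233.6,190.4),(.077,-.068),.094),("top",(190,239.6),(-.077,.068),.094),("top",(233,239.6),(-.077,-.068),.094),("top",(195.2,254.6),(-.123,.045),.092),("top",(226.4,254.6),(-.123,-.045),.092)]
go("empty top",E)
E2=[("scene",(262.5,134),(-.077,.068),.094),("scene",(234.5,157),(-.077,-.068),.094),("scene",(275,182),(.077,-.068),.094),("scene",(301,158),(.077,.068),.094)]
go("empty scene",E2);go("empty",E+E2)
F=[("top",(311,229.6),(-.095,.075),.002),("top",(354.8,223.6),(-.095,-.075),.002),("top",(302.6,174.4),(.095,.075),.002),("top",(316.4,223.3),(-.075,.065),.09),("top",(356.6,217.2),(-.075,-.065),.09)]
F2=[("scene",(182,223.5),(-.075,.065),.09),("scene",(149,260),(-.075,-.065),.09),("scene",(236,266),(.095,.075),.002),("scene",(204.5,309),(.095,-.075),.002)]
go("full top",F);go("full scene",F2);t,th=go("full",F+F2)
for p,z in(((379.6,193),.13),((363,195.6),.13)):
    w=ray("top",p,z)-t;c,s=np.cos(th),np.sin(th);print("knob in box",c*w[0]+s*w[1],-s*w[0]+c*w[1])
E
```

```text
empty top [0.55364376 0.1865562 ] -0.03051107797209128 [[0.4, -0.8], [-2.3, 1.8], [0.1, 0.6], [-0.3, 0.8], [1.1, -5.6], [1.0, 3.1]]
empty scene [0.56246266 0.1860188 ] -0.03648300041291539 [[0.5, 2.4], [-0.2, -2.6], [-0.3, -6.2], [0.1, 6.4]]
empty [0.55716945 0.18628234] -0.03290659072871839 [[4.1, -1.3], [1.0, 1.3], [3.8, 0.5], [3.0, 0.8], [4.8, -5.6], [4.4, 3.2], [-5.1, 2.4], [-5.3, -2.6], [-5.4, -5.7], [-5.5, 7.0]]
full top [ 0.60143588 -0.20056224] 0.11385697924339458 [[-0.8, 0.4], [0.2, -1.2], [0.8, 0.5], [0.4, 0.8], [-0.6, -0.5]]
full scene [ 0.60657865 -0.19771917] 0.12238303055683072 [[-5.0, 0.9], [-2.8, -0.6], [2.8, 4.2], [5.0, -4.5]]
full [ 0.60376388 -0.1990636 ] 0.12222207243206343 [[1.0, 1.1], [3.2, -0.4], [2.4, 2.7], [2.3, 1.6], [2.3, 0.4], [-7.8, -0.4], [-5.7, -1.9], [-0.0, 2.8], [2.2, -5.9]]
knob in box -0.013969725834754289 -0.1391413328523847
knob in box -0.014245984979572558 -0.08722827198914698
```

```bash
cat >> h.py <<'E'
BOX={"full":(.602,-.2005,.117),"empty":(.555,.1865,-.031)}
def w(b,p):
    x,y,t=BOX[b];c,s=np.cos(t),np.sin(t);return np.array([x+c*p[0]-s*p[1],y+s*p[0]+c*p[1],p[2]])
def Rt(b,pitch):   # tool z = down pitched forward; tool y in box x-z plane
    z=np.array([np.sin(pitch),0,-np.cos(pitch)]);y=np.array([np.cos(pitch),0,np.sin(pitch)])
    return R.from_euler("z",BOX[b][2])*R.from_matrix(np.column_stack([np.cross(y,z),y,z]))
def rows(targets,flip=False,start=None):
    o=arm.get_obs();p0,r0=(np.array(o["eef_pos"]),R.from_quat(o["eef_rot"])) if start is None else start
    for p,r in targets:
        if flip:r=r*R.from_euler("z",np.pi)
        print((r0.inv().apply(p-p0)*100).round(2),(r0.inv()*r).as_rotvec().round(3))
E
python3 - <<'E'
from h import *
rows([(w("full",(-.0115,-.127,.24)),Rt("full",0))])
E
```

```text
[43.91 -9.41  0.91] [-1.000e-03 -1.000e-03 -1.305e+00]
```

```bash
python3 -m crank '[[[6,4.5,-1,0.2,0,0,-0.14],[6,9,-2,0.3,0,0,-0.28],[6,13.5,-3,0.4,0,0,-0.42],[6,18,-4,0.5,0,0,-0.56],[6,22.5,-5,0.6,0,0,-0.7]]]' 15
python3 - <<'E'
from h import *
rows([(w("full",(-.0115,-.127,.24)),Rt("full",0))])
E
```

```text
t: 0.6
eef_pos: [0.4246, -0.448, 0.2434]
eef_rot: [0.856, 0.518, -0.0, -0.0]
ft_force: [0.9, -0.9, 0.3]
opening: 0.0602
grasp_force: 0.0
[19.03 10.45  0.33] [-0.001 -0.    -0.599]
```

```bash
python3 -m crank '[[[6,4,2.1,0.1,0,0,-0.12],[6,8,4.2,0.2,0,0,-0.24],[6,12,6.3,0.3,0,0,-0.36],[6,16,8.4,0.3,0,0,-0.48],[6,19,10.4,0.3,0,0,-0.6]]]'
python3 - <<'E'
from h import *
rows([(w("full",(-.0115,-.127,.128)),Rt("full",0))])
E
```

```text
t: 1.1
eef_pos: [0.6064, -0.3272, 0.2404]
eef_rot: [0.664, 0.748, 0.001, -0.001]
ft_force: [0.3, 0.1, -0.7]
opening: 0.06
grasp_force: 0.0
[-0.08 -0.11 11.24] [ 0.    -0.002  0.003]
```

```bash
python3 -m crank '[[[6,-0.1,-0.1,3,0,0,0],[6,-0.1,-0.1,6,0,0,0],[6,-0.1,-0.1,9,0,0,0],[6,-0.1,-0.1,11.2,0,0,0],[6,-0.1,-0.1,11.2,0,0,0]]]'
python3 - <<'E'
from h import *
import cv2
a=cv2.cvtColor(arm.camera("scene"),cv2.COLOR_RGB2BGR)[180:320,90:250];b=cv2.cvtColor(arm.camera("top"),cv2.COLOR_RGB2BGR)[140:280,290:430]
cv2.imwrite("pics/k1.png",np.hstack([cv2.resize(i,(400,400),interpolation=2) for i in(a,b)]))
print(arm.get_obs()["eef_pos"])
E
```

```text
t: 1.6
eef_pos: [0.6007, -0.3306, 0.1247]
eef_rot: [0.666, 0.746, -0.001, -0.004]
ft_force: [-0.9, 0.1, -0.4]
opening: 0.0595
grasp_force: 0.0
[ 0.60355115 -0.33133765  0.12874481]
```

View pics/k1.png

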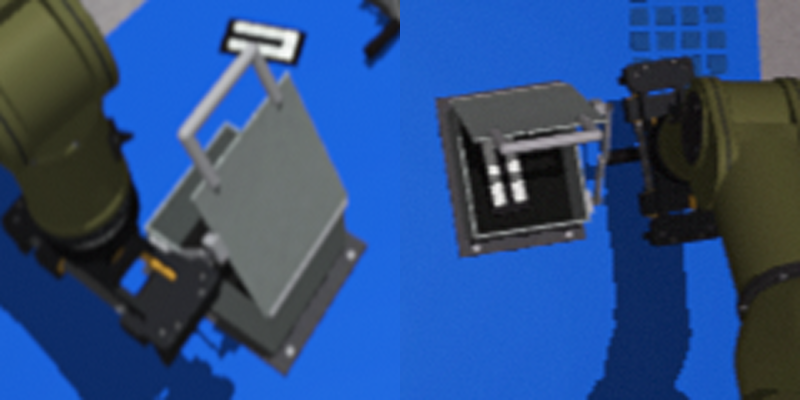

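The gripper straddles the knob on the outer side, clear of the lid and bar. The knob enters the hand at about (635,155) in this composite. I'll close it now.

```bash
python3 -m crank '[[[3,0,0,0,0,0,0],[1,0,0,0,0,0,0],[0,0,0,0,0,0,0],[0,0,0,0,0,0,0],[0,0,0,0,0,0,0]]]' 15
```

```text
t: 2.2
eef_pos: [0.6054, -0.3313, 0.1296]
eef_rot: [0.666, 0.746, 0.001, 0.002]
ft_force: [7.9, 0.6, -3.7]
opening: 0.0221
grasp_force: 3.5
```

```bash
python3 -m crank '[[[0,0,0,0,0,0,0],[0,0,0,0,0,0,0],[0,0,0,0,0,0,0]]]' 15
python3 - <<'E'
from h import *
o=arm.get_obs();p=o["eef_pos"];x,y,t=BOX["full"]
c,s=np.cos(t),np.sin(t);print(c*(p[0]-x)+s*(p[1]-y),-s*(p[0]-x)+c*(p[1]-y))
# tool shifts (cm) along circle from angle a0
a0=np.arcsin(.06/.0735)
for d in np.arange(0,5.4,.2)*0+np.arange(0,27)*.055: print([round(float(73.5*v)/10,2) for v in(np.cos(a0-d)-np.cos(a0),np.sin(a0)-np.sin(a0-d))],end=" ")
E
```

```text
t: 2.5
eef_pos: [0.6085, -0.331, 0.1297]
eef_rot: [0.666, 0.746, 0.003, 0.004]
ft_force: [9.5, -0.7, -4.8]
opening: 0.0154
grasp_force: 15.0
-0.008809095043011589 -0.1303313780382375
[0.0, 0.0] [0.32, 0.24] [0.63, 0.5] [0.93, 0.78] [1.21, 1.07] [1.47, 1.38] [1.72, 1.7] [1.94, 2.03] [2.15, 2.38] [2.34, 2.74] [2.51, 3.1] [2.66, 3.48] [2.79, 3.86] [2.89, 4.25] [2.98, 4.65] [3.04, 5.05] [3.08, 5.45] [3.1, 5.85] [3.1, 6.26] [3.07, 6.66] [3.03, 7.06] [2.96, 7.46] [2.87, 7.85] [2.75, 8.24] [2.62, 8.62] [2.47, 9.0] [2.29, 9.36]
```

```bash
python3 -m crank '[[[0,0,0.5,0,0,0,0],[0,0,0.8,0.3,0,0,0],[0,0,1.1,0.5,0,0,0],[0,0,1.4,0.8,0,0,0],[0,0,1.6,1.1,0,0,0]]]' 15
```

```text
t: 3.0
eef_pos: [0.6201, -0.3296, 0.1179]
eef_rot: [0.666, 0.746, 0.0, 0.001]
ft_force: [1.1, -0.1, 5.6]
opening: 0.0158
grasp_force: 15.0
```

```bash
python3 -m crank '[[[0,0,0.26,0.31,0,0,0],[0,0,0.51,0.63,0,0,0],[0,0,0.73,0.96,0,0,0],[0,0,0.94,1.31,0,0,0],[0,0,1.13,1.67,0,0,0]]]'
```

```text
t: 3.5
eef_pos: [0.6309, -0.3283, 0.1007]
eef_rot: [0.666, 0.746, -0.0, 0.0]
ft_force: [0.3, -0.4, 4.7]
opening: 0.0152
grasp_force: 15.0
```

```bash
python3 -m crank '[[[0,0,0.17,0.36,0,0,0],[0,0,0.32,0.74,0,0,0],[0,0,0.45,1.12,0,0,0],[0,0,0.55,1.51,0,0,0],[0,0,0.64,1.91,0,0,0]]]'
```

```text
t: 4.0
eef_pos: [0.6374, -0.3276, 0.0817]
eef_rot: [0.666, 0.746, 0.0, 0.0]
ft_force: [1.3, -0.7, 3.5]
opening: 0.0154
grasp_force: 15.0
```

```bash
python3 -m crank '[[[0,0,0.06,0.4,0,0,0],[0,0,0.1,0.8,0,0,0],[0,0,0.12,1.2,0,0,0],[0,0,0.12,1.61,0,0,0],[0,0,0.09,2.01,0,0,0]]]'
```

```text
t: 4.5
eef_pos: [0.6394, -0.3274, 0.0618]
eef_rot: [0.666, 0.746, 0.001, 0.001]
ft_force: [6.3, -0.5, 0.9]
opening: 0.0149
grasp_force: 14.7
```

```bash
python3 -m crank '[[[0,0,-0.04,0.4,0,0,0],[0,0,-0.11,0.8,0,0,0],[0,0,-0.2,1.19,0,0,0],[0,0,-0.32,1.58,0,0,0],[0,0,-0.45,1.96,0,0,0]]]'
```

```text
t: 5.0
eef_pos: [0.6372, -0.3276, 0.0425]
eef_rot: [0.666, 0.746, 0.003, 0.003]
ft_force: [10.8, -0.4, -2.0]
opening: 0.0149
grasp_force: 15.0
```

```bash
python3 -m crank '[[[0,0,0.1,0.3,0,0,0],[0,0,0.05,0.6,0,0,0],[0,0,-0.1,0.9,0,0,0],[0,0,-0.25,1.2,0,0,0],[0,0,-0.4,1.5,0,0,0]]]'
```

```text
t: 5.5
eef_pos: [0.6322, -0.3282, 0.0269]
eef_rot: [0.666, 0.746, 0.002, 0.002]
ft_force: [8.7, -1.8, -3.2]
opening: 0.0141
grasp_force: 15.1
```

```bash
python3 -m crank '[[[6,0,0,0,0,0,0],[6,0,0,0,0,0,0],[6,0,0,0,0,0,0],[6,0,0,0,0,0,0],[6,0,0,0,0,0,0]]]'; python3 -m crank '[[[6,0,0,-4,0,0,0],[6,0,0,-8,0,0,0],[6,0,0,-12,0,0,0],[6,0,0,-16,0,0,0],[6,0,0,-20,0,0,0]]]'
python3 - <<'E'
from h import *
import cv2
a=cv2.cvtColor(arm.camera("scene"),cv2.COLOR_RGB2BGR)[180:320,90:250];b=cv2.cvtColor(arm.camera("top"),cv2.COLOR_RGB2BGR)[140:280,290:430]
cv2.imwrite("pics/k2.png",np.hstack([cv2.resize(i,(400,400),interpolation=2) for i in(a,b)]))
# handle approach: grasp point 8mm behind TCP
t=np.pi/4;u=np.array([np.sin(t),0,-np.cos(t)]);h=np.array([-.123,0,.092])
for k in(-.15,.008):
  g=h+u*k;rows([(w("empty",g),Rt("empty",t))])
print(arm.get_obs()["q"])
E
```

```text
t: 6.0
eef_pos: [0.6291, -0.3285, 0.0272]
eef_rot: [0.666, 0.746, -0.0, -0.0]
ft_force: [-0.1, -0.2, -0.2]
opening: 0.0522
grasp_force: 0.0
t: 6.5
eef_pos: [0.6291, -0.3284, 0.229]
eef_rot: [0.666, 0.746, -0.0, -0.0]
ft_force: [0.6, -0.6, -0.2]
opening: 0.0597
grasp_force: 0.0
[ 55.38 -24.73   3.08] [-0.773 -0.052  0.136]
[ 53.86 -13.79  14.37] [-0.773 -0.052  0.136]
[ 0.64449247  0.86117884 -0.50122201  1.27792946  0.42329713  1.09363878
  0.21349084]
```

View pics/k2.png

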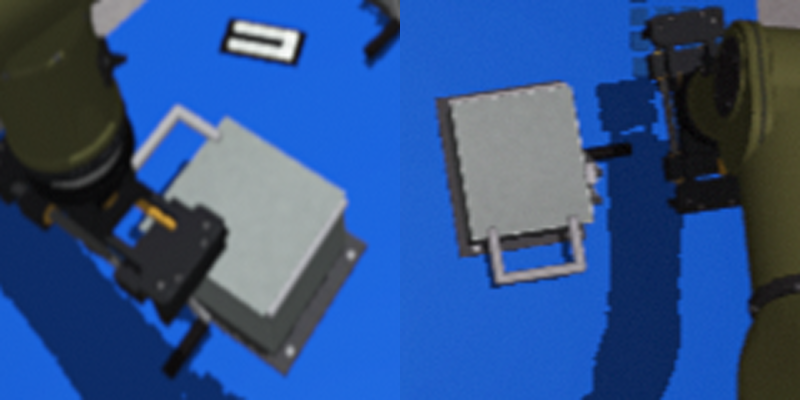

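The full box is shut: its lid is flat and the knob is down at about (610,152). Now to the empty box's bar.

```bash
sed -i 's/"empty":(.555/"empty":(.558/' h.py; python3 -m crank '[[[5,3,-3.5,0,0,0,0],[5,7,-6,0.3,-0.05,0,0],[5,11.5,-8.3,0.6,-0.15,0,0.02],[5,16,-10.6,0.9,-0.25,-0.01,0.04],[5,20.5,-13,1.2,-0.35,-0.02,0.06]]]'; python3 - <<'E'
from h import *
t=np.pi/4;u=np.array([np.sin(t),0,-np.cos(t)]);h=np.array([-.123,0,.092])
for k in(-.15,.008):rows([(w("empty",h+u*k),Rt("empty",t))])
print(arm.get_obs()["q"])
E
```

```text
t: 7.1
eef_pos: [0.4965, -0.1688, 0.2144]
eef_rot: [0.677, 0.719, 0.105, 0.111]
ft_force: [0.5, -1.0, -1.0]
opening: 0.0499
grasp_force: 0.0
[ 37.16 -14.25  -3.5 ] [-0.477 -0.031  0.086]
[36.37 -7.03 10.54] [-0.477 -0.031  0.086]
[ 0.50482164  0.55432766 -0.32291373  2.16537582  0.56674588  0.17068532
 -0.23300872]
```

Joint 6 nears its limit when the hand pitches forward this close in, so I'll grip the bar with the tool vertical. The load is only a few newtons and the round bar can pivot in the pads.

```bash
python3 - <<'E'
from h import *
for z in(.22,.086):rows([(w("empty",(-.123,0,z)),Rt("empty",0))])
E
```

```text
[36.19 -3.52 -2.37] [0.308 0.004 0.091]
[36.42 -7.57 10.4 ] [0.308 0.004 0.091]
```

```bash
python3 -m crank '[[[5,4.5,-0.4,-0.5,0.08,0,0.02],[5,9,-0.9,-1,0.16,0,0.04],[5,13.5,-1.3,-1.4,0.24,0,0.06],[5,18,-1.7,-1.9,0.3,0,0.08],[5,22.5,-2.2,-2.4,0.308,0.004,0.091]]]'; python3 - <<'E'
from h import *
for z in(.22,.086):rows([(w("empty",(-.123,0,z)),Rt("empty",0))])
E
```

```text
t: 7.6
eef_pos: [0.4589, 0.055, 0.226]
eef_rot: [0.718, 0.696, -0.001, 0.0]
ft_force: [0.3, 0.3, -0.4]
opening: 0.0501
grasp_force: 0.0
[13.45 -2.81  0.57] [-0.002  0.002 -0.   ]
[13.48 -2.78 13.97] [-0.002  0.002 -0.   ]
```

```bash
python3 -m crank '[[[5,4.5,-1,0.4,0,0,0],[5,9,-2,0.6,0,0,0],[5,13.5,-2.8,0.6,0,0,0],[5,13.5,-2.8,5,0,0,0],[5,13.5,-2.8,9,0,0,0]]]'
python3 - <<'E'
from h import *
import cv2
a=cv2.cvtColor(arm.camera("scene"),cv2.COLOR_RGB2BGR)[70:210,160:320];b=cv2.cvtColor(arm.camera("top"),cv2.COLOR_RGB2BGR)[170:310,150:290]
cv2.imwrite("pics/k3.png",np.hstack([cv2.resize(i,(400,400),interpolation=2) for i in(a,b)]))
rows([(w("empty",(-.123,0,.086)),Rt("empty",0))])
E
```

```text
t: 8.1
eef_pos: [0.434, 0.1905, 0.135]
eef_rot: [0.717, 0.698, -0.0, 0.0]
ft_force: [-0.0, 0.1, -1.4]
opening: 0.0502
grasp_force: 0.0
[0.38 0.46 4.58] [-0.01   0.008  0.002]
```

View pics/k3.png

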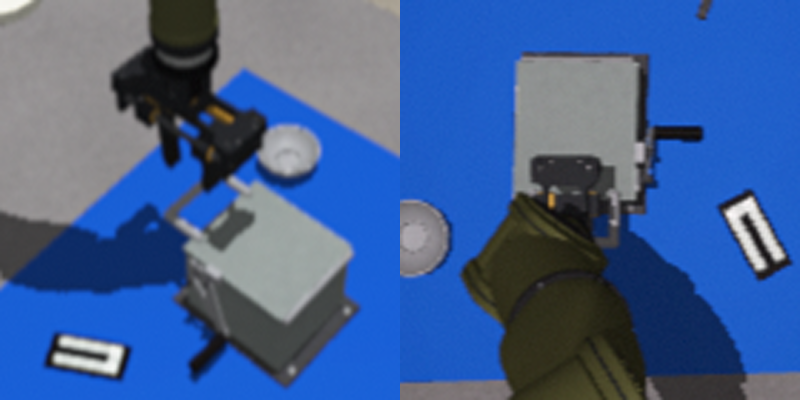

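The fingers straddle the grab bar from above, around (190,190) in the left view, between the two arms. I'll lower with a narrower opening and then grip.

```bash
python3 -m crank '[[[3.5,0,0,0,0,0,0],[3.5,0,0,1.5,0,0,0],[3.5,0,0,3,0,0,0],[3.5,0,0,4.6,0,0,0],[3.5,0,0,4.6,0,0,0]]]';python3 -m crank '[[[0,0,0,0,0,0,0],[0,0,0,0,0,0,0],[0,0,0,0,0,0,0],[0,0,0,0,0,0,0],[0,0,0,0,0,0,0]]]' 30
python3 - <<'E'
from h import *
o=arm.get_obs();p=o["eef_pos"];x,y,t=BOX["empty"]
c,s=np.cos(t),np.sin(t);print(c*(p[0]-x)+s*(p[1]-y),-s*(p[0]-x)+c*(p[1]-y))
for a in np.arange(0,1.26,.06): print([round(float(v),2) for v in(20*(1-np.cos(a)),-20*np.sin(a))],end=" ")
E
```

```text
t: 8.7
eef_pos: [0.4344, 0.1879, 0.0903]
eef_rot: [0.718, 0.696, -0.001, 0.001]
ft_force: [-0.4, -1.0, -0.2]
opening: 0.0352
grasp_force: 0.0
t: 9.2
eef_pos: [0.4322, 0.1881, 0.0904]
eef_rot: [0.718, 0.696, -0.003, -0.0]
ft_force: [-5.5, 0.0, 6.8]
opening: 0.0113
grasp_force: 30.0
-0.12579146744945838 -0.002284791690295279
[0.0, -0.0] [0.04, -1.2] [0.14, -2.39] [0.32, -3.58] [0.57, -4.75] [0.89, -5.91] [1.28, -7.05] [1.74, -8.16] [2.26, -9.24] [2.85, -10.28] [3.49, -11.29] [4.2, -12.26] [4.96, -13.19] [5.78, -14.07] [6.65, -14.89] [7.57, -15.67] [8.53, -16.38] [9.53, -17.04] [10.57, -17.64] [11.65, -18.17] [12.75, -18.64]
```

```bash
python3 -m crank '[[[0,0,-0.15,-1.2,0,0,0],[0,0,-0.05,-2.4,0,0,0],[0,0,0.1,-3.6,0,0,0],[0,0,0.35,-4.8,0,0,0],[0,0,0.7,-5.9,0,0,0]]]' 30
```

```text
t: 9.7
eef_pos: [0.4419, 0.1876, 0.1499]
eef_rot: [0.718, 0.696, -0.001, 0.001]
ft_force: [1.9, -0.3, -6.2]
opening: 0.0115
grasp_force: 30.0
```

```bash
python3 -m crank '[[[0,0,0.4,-1.15,0,0,0],[0,0,0.85,-2.25,0,0,0],[0,0,1.35,-3.35,0,0,0],[0,0,1.95,-4.4,0,0,0],[0,0,2.6,-5.4,0,0,0]]]'
```

```text
t: 10.2
eef_pos: [0.4677, 0.1865, 0.2036]
eef_rot: [0.718, 0.696, -0.002, 0.001]
ft_force: [3.1, -0.2, -6.9]
opening: 0.0109
grasp_force: 30.0
```

```bash
python3 -m crank '[[[0,0,0.75,-1,0,0,0],[0,0,1.5,-1.9,0,0,0],[0,0,2.3,-2.8,0,0,0],[0,0,3.2,-3.6,0,0,0],[0,0,4.1,-4.4,0,0,0]]]'
```

```text
t: 10.7
eef_pos: [0.5066, 0.1848, 0.247]
eef_rot: [0.718, 0.696, -0.004, 0.0]
ft_force: [-0.1, -0.7, -5.5]
opening: 0.0106
grasp_force: 30.0
```

```bash
python3 -m crank '[[[0,0,0.95,-0.7,0,0,0],[0,0,1.95,-1.35,0,0,0],[0,0,3,-1.95,0,0,0],[0,0,3.8,-2.4,0,0,0],[0,0,3.8,-2.4,0,0,0]]]'; python3 - <<'E'
from h import *
p=arm.get_obs()["eef_pos"];h=w("empty",(.077,0,.09));print(np.arctan2(p[2]+.002-h[2],h[0]-p[0]),np.hypot(p[2]+.002-h[2],h[0]-p[0]))
E
```

```text
t: 11.2
eef_pos: [0.5454, 0.1833, 0.2722]
eef_rot: [0.718, 0.696, -0.003, 0.001]
ft_force: [-3.8, -3.7, 6.3]
opening: 0.0111
grasp_force: 30.0
1.1185028383867555 0.20483058150426703
```

```bash
python3 -m crank '[[[0,0,0.5,-0.15,0,0,0],[0,0,1,-0.35,0,0,0],[0,0,1.4,-0.5,0,0,0],[0,0,1.4,-0.5,0,0,0]]]';python3 - <<'E'
from h import *
p=arm.get_obs()["eef_pos"];h=w("empty",(.077,0,.09));print(np.arctan2(p[2]+.002-h[2],h[0]-p[0]),np.hypot(p[2]+.002-h[2],h[0]-p[0]))
E
```

```text
t: 11.6
eef_pos: [0.5591, 0.1827, 0.2777]
eef_rot: [0.718, 0.696, -0.003, 0.001]
ft_force: [-4.9, -3.6, 10.3]
opening: 0.011
grasp_force: 30.0
1.1904495579511862 0.20431014459595628
```

```bash
python3 -m crank '[[[0,0,0.3,-0.3,0,0,0],[0,0,0.7,-0.5,0,0,0],[0,0,1.1,-0.6,0,0,0],[0,0,1.1,-0.6,0,0,0]]]';python3 - <<'E'
from h import *
import cv2
p=arm.get_obs()["eef_pos"];h=w("empty",(.077,0,.09));print(np.arctan2(p[2]+.002-h[2],h[0]-p[0]),np.hypot(p[2]+.002-h[2],h[0]-p[0]))
a=cv2.cvtColor(arm.camera("scene"),cv2.COLOR_RGB2BGR)[70:210,160:320];b=cv2.cvtColor(arm.camera("top"),cv2.COLOR_RGB2BGR)[170:310,150:290]
cv2.imwrite("pics/k4.png",np.hstack([cv2.resize(i,(400,400),interpolation=2) for i in(a,b)]))
E
```

```text
t: 12.0
eef_pos: [0.5641, 0.1824, 0.2797]
eef_rot: [0.718, 0.696, -0.01, -0.003]
ft_force: [-14.6, -5.8, 2.7]
opening: 0.011
grasp_force: 30.0
1.2167332686096393 0.20439895478834993
```

View pics/k4.png

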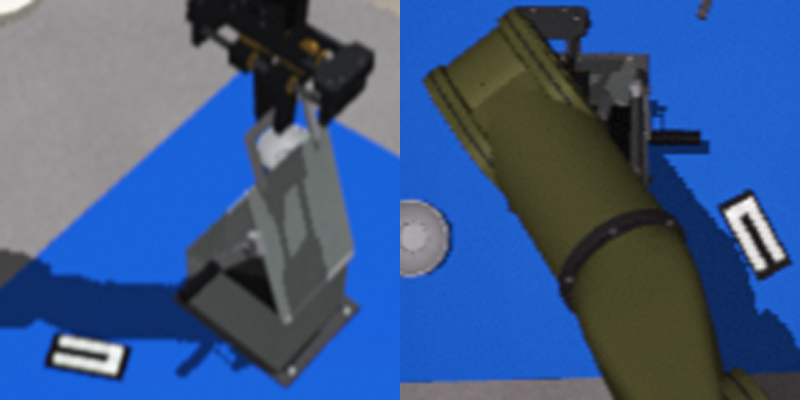

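The lid is on its stop at about 1.2 rad, with 14 N of tangential force, and the knob is up at about (200,280). I'll relax the push, release and withdraw upwards.

```bash
python3 -m crank '[[[0,0,-0.25,0,0,0,0],[2.5,0,-0.3,0,0,0,0],[3.5,0,-0.3,0,0,0,0],[3.5,0,-0.3,0,0,0,0],[3.5,0,-0.3,-1,0,0,0]]]';python3 -m crank '[[[3.5,0,0,-3,0,0,0],[3.5,0,0,-6,0,0,0],[3.5,0,-3,-9,0,0,0],[3.5,0,-7,-10,0,0,0],[3.5,0,-11,-10,0,0,0]]]'
```

```text
t: 12.6
eef_pos: [0.5683, 0.1846, 0.2912]
eef_rot: [0.718, 0.696, -0.002, 0.0]
ft_force: [-0.2, -0.2, -0.2]
opening: 0.035
grasp_force: 0.0
t: 13.1
eef_pos: [0.4587, 0.1895, 0.3944]
eef_rot: [0.718, 0.696, 0.002, 0.001]
ft_force: [-0.5, 1.0, -0.5]
opening: 0.0351
grasp_force: 0.0
```

```bash
python3 -m crank '[[[3.5,-4,-2,0,0,0,0],[3.5,-8,-4,0,0,0,0],[3.5,-12,-6,0,0,0,0],[3.5,-16,-7,0,0,0,0],[3.5,-20,-8,0,0,0,0]]]'; python3 - <<'E'
from h import *
import cv2
a=cv2.cvtColor(arm.camera("scene"),cv2.COLOR_RGB2BGR)[80:320,90:330];b=cv2.cvtColor(arm.camera("top"),cv2.COLOR_RGB2BGR)[130:300,180:400]
cv2.imwrite("pics/k5.png",np.hstack([cv2.resize(a,(400,400),interpolation=2),cv2.resize(b,(400,400),interpolation=2)]))
E
```

```text
t: 13.6
eef_pos: [0.3723, -0.0103, 0.3937]
eef_rot: [0.717, 0.697, -0.001, 0.002]
ft_force: [1.9, -0.5, -0.3]
opening: 0.035
grasp_force: 0.0
```

View pics/k5.png

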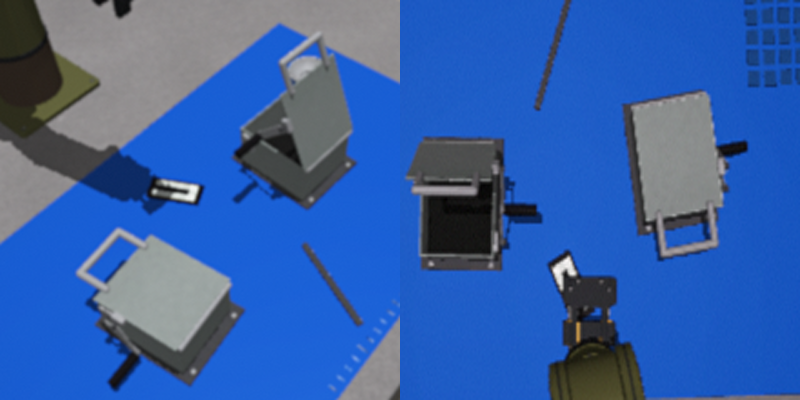

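The full box is shut and the empty lid stands open with its stay up. The knob is at (520,210) in the composite, and the battery, pry bar and dish are undisturbed. I'll check the knob position numerically before handing in.

```bash
python3 - <<'E'
from h import *
BOX["empty"]=(.5545,.1865,-.031)
x,y,t=BOX["empty"]
for z in(.12,.13):
    p=ray("top",(246,219.2),z);c,s=np.cos(t),np.sin(t);print(z,c*(p[0]-x)+s*(p[1]-y),-s*(p[0]-x)+c*(p[1]-y))
E
python3 -m crank '[[[3.5,0,0,0,0,0,0],[3.5,0,0,0,0,0,0]]]'
```

```text
0.12 -0.013480217758404047 -0.1104051382886695
0.13 -0.013690157221867987 -0.11070529914883868
t: 13.9
eef_pos: [0.3732, -0.0079, 0.393]
eef_rot: [0.717, 0.697, -0.001, 0.001]
ft_force: [-0.4, 0.0, 0.3]
opening: 0.035
grasp_force: 0.0
```

The knob sits at -13.5 mm along the box's x axis, against -14 mm for the full box's knob while it was locked. The stay is locked.

```bash
python3 -c "
from workcell import arm
print(arm.finish_job())"
```

```text
the job is handed in; nothing more can be done
None
```

I handed the job in at about 14 s: the full box's lid is shut, the empty box's lid stands open on its locked stay, and the battery, pry bar and dish are where they were.

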